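Tension the scroll saw blade by feel

ROBOT

A 7-joint arm with a two-finger parallel gripper is mounted at the origin on the work surface; the furniture and walls round the work are solid. World frame = base frame: x ahead of the robot, y to its left, z up, the work surface at z = 0. Lengths are in mm, angles in degrees, forces in N, time in s.
With the tool pointing down it reaches from about 400 to 850 mm from the base axis. Payload 10.4 kg.
Tool frame: the origin (TCP) lies midway between the tips of the shut fingers; the grasp point (between the pads) lies 19 mm behind it (bot.grip_depth is the distance from the TCP to the grasp point, in mm); z points along the fingers, x is the direction in which the jaws open and shut, and the axes are right-handed (so a half turn about z gives the same grasp; the last joint's range is limited). The gripper opens to 87 mm and grips with 3 to 60 N. Pads are 19 mm wide; open, the fingers measure 117 mm over their backs; the gripper's body (75 mm by 190 mm) begins 51 mm behind the grasp point.
Start: joints at [-71.482, 19.034, -3.707, 83.658, 1.238, 77.344, -5.071], TCP at [211.831, 588.03, 222.576] pointing down, gripper open.
Joint ranges: [-148.97, 148.97], [-28.65, 121.19], [-84.17, 76.75], [9.2, 138.47], [-72.65, 252.65], [3.7, 117.97], [-149.18, 149.18]. Speed limits (degrees/s): [127.2, 127.2, 159.86, 159.86, 180, 180, 180].

INTERFACE

Orientations are given as a 3x3 rotation matrix whose columns are the frame's x, y, z axes.
In Python, from cell import bot gives the robot as it stands. The module is installed in compiled form; this text tells all that it offers.
- The arm moves only by the tool move_arm, never from a script. Its argument "deltas" is a list that holds one entry, the list of rows, each a list of 6 numbers: the shift along the tool's x, y, z in mm, then the turn, a rotation vector about the tool's x, y, z in degrees. A call has exactly 8 rows; each row is the pose to reach, as a shift and turn from the pose measured when the call began, along the tool's axes at that moment; what a row does not reach only later rows make up. A row lasts 1/10 s, in which the tool goes at most 50 mm and 8.59 degrees, less where a joint would pass 70% of its speed; a pose out of reach is approached as far as the arm can. A call with a gripper value outside its range is refused whole. "hand" is the finger opening in mm, from 0 to 87, set as the call begins (left out, the last holds). The fingers move at their own pace and stop on an object; "force" is the grip in N (left out, the last holds). Time passes only in rows, so rows that repeat a pose let the fingers close, or fill a call up. It gives the time, the measured TCP pose, the force and the opening at its end, in the units of the state.
- bot.read_state(): the state, without advancing time (a new reading comes with each control period).
- bot.grab_frame(name): name is "side" or "top"; returns the picture (420x560x3 uint8, red, green, blue); there is no depth.
- bot.camera_params(name): a dict with "mtx" (3x3 intrinsics, pixels), "extrinsics" (4x4, takes a point from camera to world coordinates). Camera axes: x right, y down, z forward; pixel columns grow to the right and rows downward; lengths in mm; the calibration is good to about 2 mm. A picture is of the moment at which its call begins. camera_params takes no time and is no camera call.
- bot.finish_job(): hands the job in, once; it reports no verdict.
Trained networks look in the newest picture that a camera, given by its name, has taken for a name from the list of things; names that differ only in an ending like _2 or _b are one class to them, and where a whole thing is asked for, a point or a joint stands for the part that bears it (a point fixed in the world has none). Each returns a list of dicts, best first, with "score" (0 to 1); they miss things now and then, are a little off and sometimes report something else, mostly with a low value. They report only what shows in the picture. A call takes as long as a camera call.
- bot.look_for(camera, target): "location" ([column, row] in pixels, amid what is visible of it).
- bot.regions_of(camera, target): "region" (420x560 bool, what is visible of it) and "location" ([column, row] in pixels, amid what is visible of it).
The state is a dict: "time": time; "q": joint angles; "dq": joint speeds; "joint_efforts": joint torques, N m; "position": TCP position; "ee_rot": TCP orientation; "contact_force": force on the tool from outside, world axes, zero at the start; "moment": the same for the moment, N m; "gripper_width": finger opening in mm.
Only numpy, scipy, OpenCV 4.12 (cv2) and the standard library are available. Lean on these libraries where they do the work, as an engineer would, in place of code of your own. Each camera call takes 0.05 s, during which the arm holds its last target. There are 200 camera calls.

TASK

Get the small bench scroll saw ready for use: wind the tension wheel on top of it clockwise (seen from above), taking fresh grips as needed, until the slack is out of the blade and the wheel has grown firm: about 0.2 newton metres stiffer than it felt while the blade was slack. Do not overtighten it, let go of the wheel when the tension is set, and leave the other things on the bench where they are.

Things in the scene. Friction and masses are not known exactly. Their poses are not given: they have to be found in the camera images.
- wheel_center (a point): Centre of the saw's tension wheel, on its upright axis, half-way up. Black scalloped handwheel, 60 mm in diameter, 20 mm thick, gripped across its diameter from above at any yaw. Nothing stands beside or above it; the washer and housing below have their top 35 mm under this point. It stays at this height as it turns; clockwise from above tightens. The screw holds itself when let go.
- saw: Scroll saw, grey cast metal, fixed to the bench: 235 x 150 mm base, column at its back, arm 210 mm high reaching forward to the blade, table 88 mm high. Origin on the bench straight below the wheel, on the blade's line; x axis from blade to column, z up.
- wheel_axis (a point): Point on the wheel's axis, on the housing's top 39 mm under the wheel's centre. Feel: 0.3 N m of friction, even over the slack (unknown, 1.0 to 3.7 rad of turning), then climbing 0.3 N m per rad. Right when 0.2 above the slack feel (0.14 to 0.28 will do), overtightened at 0.38. Friction reverses if the hand springs back as it halts, so compare readings taken the same way.
- lower_hook: Dark steel hook under the saw's table that holds the blade's lower cross pin; fixed to the saw. Origin 55 mm above the bench on the blade's line. The blade's pull on this hook is the blade tension: right from 27 to 57 N, overtightened above 76 N. Not to be touched.
- blade: Upright steel saw blade, 86 mm long, 8 mm wide, with a 6 mm cross pin at each end, standing loosely in the lower hook until the upper hook, drawn up by the wheel, pulls it taut. Origin at the centre of its lower pin, z up along the blade. Not to be touched.
- tape_1: Bystander, loose on the bench, to be left alone: flat roll of tan tape, 103 mm across, 25 mm high. Origin at the centre of its underside.
- egg_cup_1: Bystander, loose on the bench, to be left alone: cream egg cup, 49 mm across, 62 mm high. Origin at the centre of its underside.
- egg_cup_2: Bystander, loose on the bench, to be left alone: cream egg cup, 49 mm across, 62 mm high. Origin at the centre of its underside.
- tag_block: Bystander, loose on the bench, to be left alone: block of tan tags lying flat, 95 x 48 x 19 mm. Origin at the centre of its underside.

How it is judged:
By the outcome, as a careful person would: the job done as asked, in the order asked, and still so for the second after the job is handed in, with the robot touching nothing.
It also fails if it takes over 64 s, if anything falls off the work surface, if the arm or the gripper's body presses on something with over 40 N, if the wrist force passes 120 N, or if a joint passes its speed limit or range.

## Working session

There is one attempt and no reset: what is moved stays moved. The work goes in short steps, Python scripts to look and compute and a tool call to move; the robot and the scene stay as the last step left them, time stands still between calls to the robot, and variables do not carry over. Pictures are saved under pics/ and viewed, about 8 in all and at most 12, crops included, and the job is handed in when it is done.

Besides the shell and the picture viewer there is one more tool, called after "Request:" as a command line: name --argument value ..., lists and objects as JSON in quotes. move_arm: Moves the arm, as the interface text tells. Its arguments: {"type":"object","properties":{"deltas":{"type":"array"},"hand":{"type":"number"},"force":{"type":"number"}},"required":["deltas"]}

```bash
mkdir -p pics
cat > h.py <<'E'
from cell import bot
import numpy as np, cv2
def ray(c,px):
    p=bot.camera_params(c); K=np.array(p["mtx"]);T=np.array(p["extrinsics"])
    d=T[:3,:3]@np.linalg.solve(K,[px[0],px[1],1.]); return T[:3,3],d/np.linalg.norm(d)
def tri(a,b):
    A=0;B=0
    for o,d in (a,b):
        P=np.eye(3)-np.outer(d,d);A=A+P;B=B+P@o
    x=np.linalg.solve(A,B); return x,[np.linalg.norm((np.eye(3)-np.outer(d,d))@(x-o)) for o,d in (a,b)]
def proj(c,X):
    p=bot.camera_params(c);T=np.linalg.inv(np.array(p["extrinsics"]));v=np.array(p["mtx"])@(T[:3,:3]@X+T[:3,3]);return v[:2]/v[2]
E
python3 - <<'E'
from h import *
np.set_printoptions(precision=2,suppress=True)
ims=[]
L={}
for c in("side","top"):
    im=bot.grab_frame(c);cv2.imwrite(f"pics/{c}0.png",im[:,:,::-1])
    for n in("wheel_center",):
        r=bot.look_for(c,n);print(c,[(round(x["score"],2),np.round(x["location"],1)) for x in r[:3]]);L[c]=r[0]["location"]
    r=bot.regions_of(c,"wheel_center");print([(round(x["score"],2),np.round(x["location"],1),x["region"].sum()) for x in r[:3]])
    print(np.array(bot.camera_params(c)["extrinsics"]))
print(tri(ray("side",L["side"]),ray("top",L["top"])))
s=bot.read_state()
for k in s:print(k,np.round(s[k],3))
print(bot.grip_depth)
E
```

```text
side [(0.9, array([313.2, 227.9]))]
[(0.93, array([314. , 229.7]), np.int64(4940))]
[[   0.81   -0.32    0.48 -203.97]
 [  -0.58   -0.44    0.69 -921.29]
 [  -0.01   -0.84   -0.54  879.61]
 [   0.      0.      0.      1.  ]]
top [(0.56, array([301.1, 192.3]))]
[(0.75, array([301.5, 193. ]), np.int64(2801))]
[[   0.03   -0.98    0.18  172.03]
 [  -1.     -0.02    0.05  -71.85]
 [  -0.05   -0.18   -0.98 1577.87]
 [   0.      0.      0.      1.  ]]
(array([524.76, -44.7 ,  86.89]), [np.float64(5.315722840557432), np.float64(5.315722840557395)])
time 0.3
q [-71.48  19.05  -3.71  83.67   1.24  77.34  -5.07]
dq [ 0.02 -0.12  0.02 -0.23  0.02 -0.02  0.03]
joint_efforts [  0.   -62.24   0.03 -38.95  -0.06   0.04   0.  ]
position [211.82 587.91 222.31]
ee_rot [[ 0.34  0.94 -0.  ]
 [ 0.94 -0.34 -0.  ]
 [-0.    0.   -1.  ]]
contact_force [-0.03 -1.2   0.52]
moment [-0.04  0.04  0.01]
gripper_width 86.892
18.700000000000003
```

View pics/side0.png

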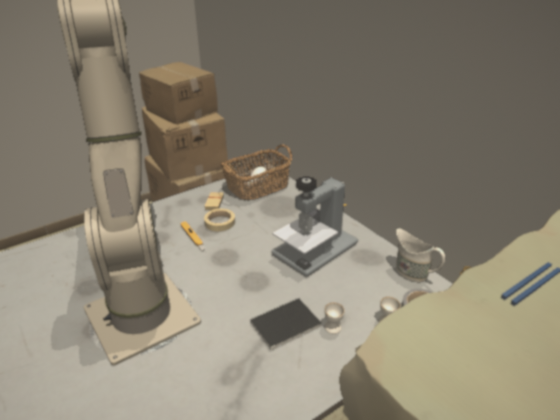

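View pics/top0.png

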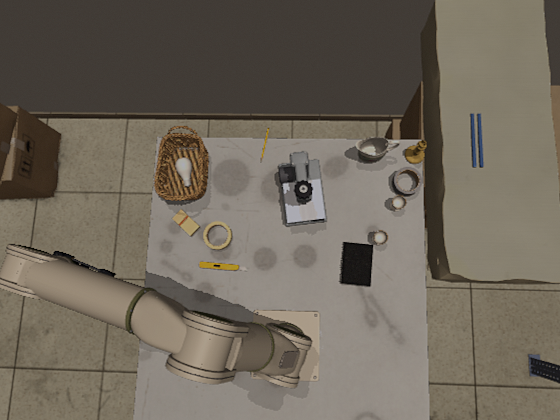

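The side picture shows the saw at about (315,225) with its wheel at about (306,183). In the top picture the wheel is at about (303,190). The network marks the whole saw, so I'll segment the black wheel myself.

Run:
```python
from h import *
np.set_printoptions(precision=2,suppress=True)
out=[]
C={}
for c,(u,v) in(("side",(306,183)),("top",(303,190))):
    im=cv2.imread(f"pics/{c}0.png");r=20
    cr=im[v-r:v+r,u-r:u+r]; out.append(cv2.resize(cr,(400,400),interpolation=cv2.INTER_NEAREST))
    g=cr.max(2); m=(g<45).astype(np.uint8)
    n,l,st,ce=cv2.connectedComponentsWithStats(m)
    for i in range(1,n):
        if st[i,4]>15: print(c,st[i]+[u-r,v-r,0,0,0],ce[i]+[u-r,v-r])
cv2.imwrite("pics/crop.png",np.hstack(out))
for a in((306.5,184),):
  for b in((303.5,190),):
    print(tri(ray("side",a),ray("top",b)))
```

```text
top [283 170  13  13 101] [290.31 175.38]
top [294 181  18  23 228] [302.77 191.46]
(array([491.27, -53.81, 251.86]), [np.float64(2.5533012789482807), np.float64(2.553301278948341)])
```

View pics/crop.png

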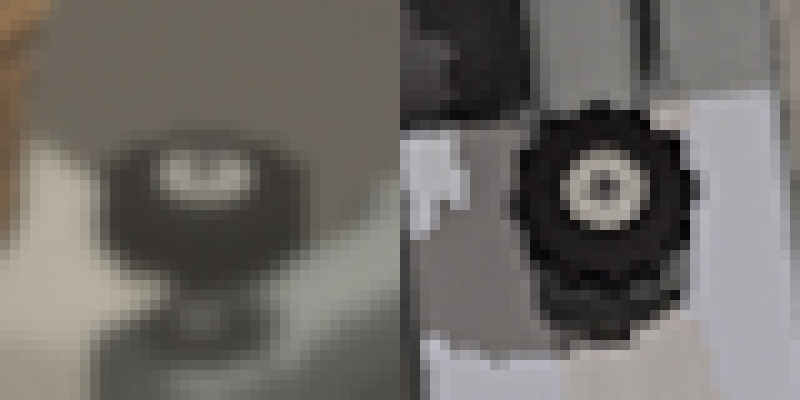

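The crop shows the light hub cap at side (305.8,179.7) and top (303,188.0). The wheel body's centre is at side (305.8,182.8) and top (302.6,188.6).

Run:
```python
from h import *
np.set_printoptions(precision=2,suppress=True)
print("cap",tri(ray("side",(305.8,179.7)),ray("top",(303-.3,188-.2))))
print("mid",tri(ray("side",(305.8,182.8)),ray("top",(302.6,188.3))))
for z in(235,249,260):
  for c,p in(("side",(305.8,182.8)),("top",(302.6,188))):
    o,d=ray(c,p);print(z,c,o+d*(z-o[2])/d[2])
X=np.array([497,-52,249.]);print(proj("side",X),proj("side",X+[0,0,10]),proj("top",X))
```

```text
cap (array([493.71, -50.33, 263.31]), [np.float64(0.5916990770604614), np.float64(0.591699077060522)])
mid (array([494.5 , -49.84, 253.2 ]), [np.float64(0.4895069530554873), np.float64(0.48950695305559455)])
235 side [515.32 -24.65 235.  ]
235 top [499.46 -49.26 235.  ]
249 side [499.69 -44.12 249.  ]
249 top [496.05 -49.49 249.  ]
260 side [487.42 -59.42 260.  ]
260 top [493.36 -49.68 260.  ]
[306.8  184.22] [306.88 181.02] [303.42 187.71]
```

Request:
move_arm --deltas '[[[0,0,-48,0,0,-5],[-10,20,-92,0,0,-10],[-40,58,-118,0,0,-15],[-62,102,-118,0,0,-20],[-84,147,-118,0,0,-25],[-106,192,-118,0,0,-30],[-128,237,-118,0,0,-35],[-150,282,-118,0,0,-40]]]' --hand 87 --force 45

```text
time: 1.1
position: [424.7, 352.3, 340.6]
ee_rot: [[-0.349, 0.937, 0.0], [0.937, 0.349, 0.0], [-0.0, 0.0, -1.0]]
contact_force: [1.1, 0.6, -0.2]
gripper_width: 86.9
```

```bash
cat > s.py <<'E'
from h import *
np.set_printoptions(precision=2,suppress=True)
def st(T=(494.5,-50,236)):
    s=bot.read_state();R=np.array(s["ee_rot"]);p=np.array(s["position"])
    print(s["time"],"q",np.array(s["q"]),"p",p,"yaw",np.degrees(np.arctan2(R[1,0],R[0,0])),"zax",R[:,2])
    print("F",np.array(s["contact_force"]),"M",np.array(s["moment"])," w",s["gripper_width"],"tool delta to T",R.T@(np.array(T)-p))
if __name__=="__main__": st()
E
python3 s.py
```

```text
1.1 q [-48.25   7.53   4.31  83.74  -0.56  88.74  66.44] p [424.67 352.3  340.6 ] yaw 110.39716886846101 zax [ 0.  0. -1.]
F [ 1.13  0.57 -0.24] M [ 0.04 -0.05  0.07]  w 86.94649449722738 tool delta to T [-401.41  -74.78  104.58]
```

Request:
move_arm --deltas '[[[-48,-9,0,0,0,-3],[-96,-18,0,0,0,-6],[-144,-27,0,0,0,-9],[-192,-36,0,0,0,-12],[-240,-45,0,0,0,-14],[-288,-54,0,0,0,-16],[-336,-63,0,0,0,-18],[-380,-71,0,0,0,-18]]]'

```text
time: 1.9
position: [490.4, -31.2, 340.9]
ee_rot: [[-0.622, 0.783, 0.001], [0.783, 0.622, 0.0], [-0.0, 0.001, -1.0]]
contact_force: [1.4, 0.8, 0.3]
gripper_width: 86.8
```

```bash
python3 s.py
```

```text
1.9 q [-26.66  -1.44  24.68  92.9    0.59  88.35 126.43] p [490.4  -31.17 340.92] yaw 128.4267546836379 zax [ 0.  0. -1.]
F [1.4  0.78 0.34] M [ 0.13 -0.    0.01]  w 86.81856957482735 tool delta to T [-17.26  -8.59 104.92]
```

Request:
move_arm --deltas '[[[-6,-3,5,0,0,0],[-12,-6,15,0,0,0],[-17,-8.6,25,0,0,0],[-17,-8.6,35,0,0,0],[-17,-8.6,45,0,0,0],[-17,-8.6,50,0,0,0],[-17,-8.6,50,0,0,0],[-17,-8.6,50,0,0,0]]]'

```text
time: 2.7
position: [494.4, -49.5, 291.1]
ee_rot: [[-0.622, 0.783, 0.001], [0.783, 0.622, 0.0], [-0.0, 0.001, -1.0]]
contact_force: [0.2, -0.7, -0.2]
gripper_width: 86.7
```

Run:
```python
from s import *
st()
o=[]
for c,(u,v) in(("side",(306,175)),("top",(303,190))):
    im=bot.grab_frame(c);r=40
    o.append(cv2.resize(im[v-r:v+r,u-r:u+r,::-1],(400,400),interpolation=cv2.INTER_CUBIC))
cv2.imwrite("pics/near.png",np.hstack(o))
```

```text
2.7 q [-25.32  -0.13  25.99  97.59   0.04  82.45 129.12] p [494.39 -49.46 291.1 ] yaw 128.45596927460025 zax [ 0.  0. -1.]
F [ 0.22 -0.67 -0.18] M [0.01 0.06 0.06]  w 86.65738092792303 tool delta to T [-0.46 -0.31 55.1 ]
```

View pics/near.png

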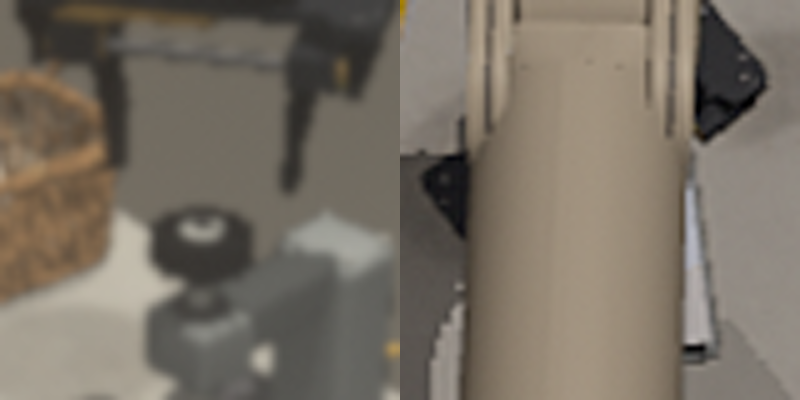

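The side crop shows the fingertips at crop (117,165) and (290,190). Their midpoint is straight above the wheel at (203,243), so the grip is centred and I can descend.

Request:
move_arm --deltas '[[[0,0,12,0,0,0],[0,0,24,0,0,0],[0,0,36,0,0,0],[0,0,46,0,0,0],[0,0,53,0,0,0],[0,0,56,0,0,0],[0,0,56,0,0,0],[0,0,56,0,0,0]]]'

```text
time: 3.6
position: [494.8, -49.7, 235.7]
ee_rot: [[-0.622, 0.783, 0.002], [0.783, 0.622, 0.0], [-0.001, 0.002, -1.0]]
contact_force: [0.4, -0.5, -0.7]
gripper_width: 87.0
```

Request:
move_arm --deltas '[[[0,0,0,0,0,0],[0,0,0,0,0,0],[0,0,0,0,0,0],[0,0,0,0,0,0],[0,0,0,0,0,0],[0,0,0,0,0,0],[0,0,0,0,0,0],[0,0,0,0,0,0]]]' --hand 50 --force 45

```text
time: 4.4
position: [494.9, -49.7, 235.8]
ee_rot: [[-0.622, 0.783, 0.002], [0.783, 0.622, 0.0], [-0.001, 0.002, -1.0]]
contact_force: [1.0, -0.3, 0.6]
gripper_width: 58.9
```

```bash
python3 s.py
```

```text
4.4 q [-24.99   1.43  26.16 102.8   -0.68  75.77 129.77] p [494.92 -49.68 235.79] yaw 128.43816058614215 zax [ 0.  0. -1.]
F [ 0.99 -0.29  0.62] M [-0.05  0.01  0.06]  w 58.92331749718284 tool delta to T [ 0.01 -0.53 -0.21]
```

Request:
move_arm --deltas '[[[0,0,0,0,0,3],[0,0,0,0,0,6],[0,0,0,0,0,9],[0,0,0,0,0,12],[0,0,0,0,0,15],[0,0,0,0,0,18],[0,0,0,0,0,21],[0,0,0,0,0,24]]]' --hand 50 --force 45

```text
time: 5.2
position: [495.8, -51.4, 235.9]
ee_rot: [[-0.246, 0.969, 0.005], [0.969, 0.246, -0.002], [-0.003, 0.004, -1.0]]
contact_force: [6.2, -7.7, -4.1]
gripper_width: 59.2
```

```bash
cat > m.py <<'E'
from s import *
st()
a=[bot.read_state() for _ in range(3)]
print([x["moment"][2] for x in a],a[0]["joint_efforts"][6],a[0]["dq"][6])
for i in range(4):
    bot.grab_frame("side");x=bot.read_state();print(x["time"],np.round(x["moment"][2],3),np.round(x["joint_efforts"],2)[6],np.round(x["q"],2)[6])
E
python3 m.py
```

```text
5.2 q [-25.27   1.44  26.56 102.79  -0.56  75.65 105.67] p [495.8  -51.42 235.87] yaw 104.250912757323 zax [ 0. -0. -1.]
F [ 6.22 -7.65 -4.13] M [-1.36 -1.37  0.41]  w 59.20399305117439 tool delta to T [ 1.69 -0.91 -0.14]
[np.float64(0.40806139420514115), np.float64(0.40806139420514115), np.float64(0.40806139420514115)] 0.7357242330908775 -29.713490282361914
5.25 0.045 0.48 105.47
5.3 -0.242 -0.57 105.66
5.35 -0.236 -0.03 105.73
5.4 -0.294 0.18 105.75
```

Request:
move_arm --deltas '[[[0,0,0,0,0,3],[0,0,0,0,0,6],[0,0,0,0,0,9],[0,0,0,0,0,12],[0,0,0,0,0,15],[0,0,0,0,0,18],[0,0,0,0,0,21],[0,0,0,0,0,24]]]'

```text
time: 6.2
position: [495.9, -53.4, 235.8]
ee_rot: [[0.172, 0.985, 0.005], [0.985, -0.172, -0.004], [-0.003, 0.006, -1.0]]
contact_force: [1.2, -8.0, -0.9]
gripper_width: 59.1
```

```bash
python3 m.py
```

```text
6.2 q [-25.52   1.44  26.97 102.8   -0.44  75.62  81.66] p [495.9  -53.42 235.84] yaw 80.10348317695293 zax [ 0.01 -0.   -1.  ]
F [ 1.22 -7.98 -0.86] M [-1.58 -0.46  0.32]  w 59.08456712093519 tool delta to T [ 3.13 -1.97 -0.19]
[np.float64(0.3181875411963322), np.float64(0.3181875411963322), np.float64(0.3181875411963322)] 0.7413876056671143 -29.878635523894562
6.25 0.068 0.48 81.46
6.3 -0.244 -0.56 81.65
6.35 -0.21 -0.03 81.72
6.4 -0.275 0.18 81.74
```

Request:
move_arm --deltas '[[[0,0,0,0,0,0],[0,0,0,0,0,0],[0,0,0,0,0,0],[-1,-2,0,0,0,-8],[-1.3,-3.8,0,0,0,-16],[-1.3,-3.8,0,0,0,-24],[-1.3,-3.8,0,0,0,-32],[-1.3,-3.8,0,0,0,-40]]]' --hand 87

```text
time: 7.2
position: [491.9, -53.7, 235.8]
ee_rot: [[-0.508, 0.861, 0.005], [0.861, 0.508, -0.003], [-0.006, 0.003, -1.0]]
contact_force: [-0.3, -0.3, 0.8]
gripper_width: 86.8
```

Run:
```python
from s import *
st((491.5,-54,235.5))
```

```text
7.2 q [-25.14   0.88  26.47 103.29  -0.21  75.62 121.91] p [491.89 -53.66 235.8 ] yaw 120.53168557657966 zax [ 0.01 -0.   -1.  ]
F [-0.28 -0.28  0.83] M [ 0.04  0.1  -0.01]  w 86.84231348840669 tool delta to T [-0.09 -0.51  0.3 ]
```

Now turn a little further back, level the slight tilt and close.

Request:
move_arm --deltas '[[[0,-0.4,0,0,0,-6],[0,-0.4,0,0,0,-12],[0,-0.4,0,0,0,-14],[0,-0.4,0,0,0,-14],[0,-0.4,0,0,0,-14],[0,-0.4,0,0,0,-14],[0,-0.4,0,0,0,-14],[0,-0.4,0,0,0,-14]]]' --hand 75

```text
time: 8.0
position: [491.5, -53.9, 235.8]
ee_rot: [[-0.701, 0.713, 0.005], [0.713, 0.701, -0.003], [-0.006, 0.001, -1.0]]
contact_force: [-1.0, 1.0, -0.3]
gripper_width: 74.8
```

Request:
move_arm --deltas '[[[0,0,0,0,0,0],[0,0,0,0,0,0],[0,0,0,0,0,0],[0,0,0,0,0,0],[0,0,0,0,0,0],[0,0,0,0,0,0],[0,0,0,0,0,0],[0,0,0,0,0,0]]]' --hand 50

```text
time: 8.8
position: [490.8, -53.1, 235.7]
ee_rot: [[-0.701, 0.713, 0.003], [0.713, 0.701, -0.002], [-0.004, 0.001, -1.0]]
contact_force: [-4.0, 3.1, 2.4]
gripper_width: 59.0
```

```bash
python3 s.py
```

```text
8.8 q [-25.04   0.83  26.33 103.36  -0.24  75.71 135.89] p [490.85 -53.13 235.66] yaw 134.54280676514273 zax [ 0. -0. -1.]
F [-4.    3.07  2.4 ] M [ 0.74  1.07 -0.07]  w 59.0324822727515 tool delta to T [-0.33  4.8  -0.34]
```

Request:
move_arm --deltas '[[[0,0,0,0,0,3],[0,0,0,0,0,6],[0,0,0,0,0,9],[0,0,0,0,0,12],[0,0,0,0,0,15],[0,0,0,0,0,18],[0,0,0,0,0,21],[0,0,0,0,0,24]]]'

```text
time: 9.6
position: [490.7, -52.9, 235.7]
ee_rot: [[-0.349, 0.937, 0.003], [0.937, 0.35, -0.002], [-0.003, 0.002, -1.0]]
contact_force: [-2.2, 0.2, 1.0]
gripper_width: 59.0
```

```bash
python3 m.py
```

```text
9.6 q [-25.24   0.81  26.51 103.37  -0.25  75.73 111.79] p [490.68 -52.91 235.67] yaw 110.45642600309489 zax [ 0. -0. -1.]
F [-2.16  0.16  0.97] M [0.29 0.41 0.24]  w 58.98529566960825 tool delta to T [ 1.39  4.6  -0.32]
[np.float64(0.23915360727614432), np.float64(0.23915360727614432), np.float64(0.23915360727614432)] 0.7762594521045685 -29.683837860769174
9.65 -0.064 0.72 111.6
9.7 -0.257 -0.63 111.83
9.75 -0.199 -0.14 111.93
9.8 -0.261 0.14 111.96
```

Request:
move_arm --deltas '[[[0,0,0,0,0,3],[0,0,0,0,0,6],[0,0,0,0,0,9],[0,0,0,0,0,12],[0,0,0,0,0,15],[0,0,0,0,0,18],[0,0,0,0,0,21],[0,0,0,0,0,24]]]'

```text
time: 10.6
position: [490.7, -52.6, 235.7]
ee_rot: [[0.059, 0.998, 0.003], [0.998, -0.059, -0.002], [-0.002, 0.003, -1.0]]
contact_force: [-1.3, 2.2, 0.1]
gripper_width: 59.3
```

```bash
python3 m.py
```

```text
10.6 q [-25.43   0.8   26.68 103.38  -0.27  75.73  87.95] p [490.66 -52.64 235.66] yaw 86.6254987097021 zax [ 0. -0. -1.]
F [-1.27  2.18  0.13] M [0.35 0.4  0.3 ]  w 59.309289491447835 tool delta to T [ 2.86  3.68 -0.33]
[np.float64(0.30293825739971214), np.float64(0.30293825739971214), np.float64(0.30293825739971214)] 0.7759126089513302 -29.884847319585706
10.65 -0.023 0.67 87.75
10.7 -0.288 -0.63 87.98
10.75 -0.269 -0.12 88.06
10.8 -0.193 0.15 88.08
```

Request:
move_arm --deltas '[[[0,0,0,0,0,3],[0,0,0,0,0,6],[0,0,0,0,0,9],[0,0,0,0,0,12],[0,0,0,0,0,15],[0,0,0,0,0,18],[0,0,0,0,0,21],[0,0,0,0,0,24]]]'

```text
time: 11.6
position: [490.7, -52.4, 235.7]
ee_rot: [[0.458, 0.889, 0.003], [0.889, -0.458, -0.002], [0.0, 0.003, -1.0]]
contact_force: [-1.2, 2.7, 0.6]
gripper_width: 58.9
```

```bash
python3 m.py
```

```text
11.6 q [-25.61   0.8   26.86 103.38  -0.29  75.73  64.09] p [490.75 -52.45 235.68] yaw 62.76991641075264 zax [ 0. -0. -1.]
F [-1.16  2.71  0.57] M [0.39 0.35 0.27]  w 58.922681846764384 tool delta to T [ 3.89  2.22 -0.31]
[np.float64(0.26975239814507623), np.float64(0.26975239814507623), np.float64(0.26975239814507623)] 0.7755017280578613 -29.825591523669974
11.65 0.024 0.65 63.9
11.7 -0.284 -0.63 64.12
11.75 -0.258 -0.12 64.2
11.8 -0.2 0.14 64.21
```

Request:
move_arm --deltas '[[[0,0,0,0,0,3],[0,0,0,0,0,6],[0,0,0,0,0,9],[0,0,0,0,0,12],[0,0,0,0,0,15],[0,0,0,0,0,18],[0,0,0,0,0,21],[0,0,0,0,0,24]]]'

```text
time: 12.6
position: [490.9, -52.3, 235.7]
ee_rot: [[0.778, 0.628, 0.003], [0.628, -0.778, -0.001], [0.002, 0.003, -1.0]]
contact_force: [-0.3, 1.3, 0.6]
gripper_width: 59.0
```

```bash
python3 m.py
```

```text
12.6 q [-25.79   0.79  27.04 103.39  -0.31  75.71  40.24] p [490.89 -52.26 235.69] yaw 38.916417487379206 zax [ 0. -0. -1.]
F [-0.28  1.3   0.57] M [0.44 0.15 0.28]  w 59.00816734869253 tool delta to T [ 4.23  0.51 -0.3 ]
[np.float64(0.27699855835202747), np.float64(0.27699855835202747), np.float64(0.27699855835202747)] 0.7740124315023422 -29.691187727132213
12.65 -0.032 0.65 40.04
12.7 -0.276 -0.63 40.26
12.75 -0.335 -0.11 40.34
12.8 -0.193 0.14 40.35
```

Request:
move_arm --deltas '[[[0,0,0,0,0,3],[0,0,0,0,0,6],[0,0,0,0,0,9],[0,0,0,0,0,12],[0,0,0,0,0,15],[0,0,0,0,0,18],[0,0,0,0,0,21],[0,0,0,0,0,24]]]'

```text
time: 13.6
position: [491.1, -52.2, 235.7]
ee_rot: [[0.966, 0.26, 0.004], [0.26, -0.966, -0.001], [0.003, 0.002, -1.0]]
contact_force: [0.8, 2.2, -0.3]
gripper_width: 59.3
```

```bash
python3 m.py
```

```text
13.6 q [-25.97   0.8   27.22 103.39  -0.32  75.68  16.38] p [491.08 -52.15 235.65] yaw 15.052871947280293 zax [ 0. -0. -1.]
F [ 0.82  2.24 -0.35] M [ 0.46 -0.    0.3 ]  w 59.328547765355346 tool delta to T [ 3.86 -1.19 -0.34]
[np.float64(0.3043507940007636), np.float64(0.3043507940007636), np.float64(0.3043507940007636)] 0.7746797986328602 -29.88897017747278
13.65 0.005 0.65 16.18
13.7 -0.255 -0.63 16.4
13.75 -0.276 -0.11 16.48
13.8 -0.222 0.14 16.49
```

Request:
move_arm --deltas '[[[0,0,0,0,0,3],[0,0,0,0,0,6],[0,0,0,0,0,9],[0,0,0,0,0,12],[0,0,0,0,0,15],[0,0,0,0,0,18],[0,0,0,0,0,21],[0,0,0,0,0,24]]]'

```text
time: 14.6
position: [491.3, -52.1, 235.7]
ee_rot: [[0.988, -0.153, 0.004], [-0.153, -0.988, -0.001], [0.004, 0.0, -1.0]]
contact_force: [2.8, 2.2, -0.7]
gripper_width: 58.8
```

```bash
python3 m.py
```

```text
14.6 q [-26.15   0.79  27.41 103.39  -0.34  75.65  -7.48] p [491.35 -52.14 235.7 ] yaw -8.819803261272453 zax [ 0. -0. -1.]
F [ 2.81  2.15 -0.7 ] M [ 0.5  -0.24  0.32]  w 58.81702524465196 tool delta to T [ 2.79 -2.59 -0.29]
[np.float64(0.32186431647789077), np.float64(0.32186431647789077), np.float64(0.32186431647789077)] 0.7727799564599991 -29.736780461372003
14.65 -0.057 0.65 -7.67
14.7 -0.231 -0.64 -7.46
14.75 -0.282 -0.11 -7.38
14.8 -0.184 0.14 -7.38
```

Request:
move_arm --deltas '[[[0,0,0,0,0,3],[0,0,0,0,0,6],[0,0,0,0,0,9],[0,0,0,0,0,12],[0,0,0,0,0,15],[0,0,0,0,0,18],[0,0,0,0,0,21],[0,0,0,0,0,24]]]'

```text
time: 15.6
position: [491.5, -52.2, 235.7]
ee_rot: [[0.842, -0.54, 0.005], [-0.54, -0.842, -0.001], [0.005, -0.002, -1.0]]
contact_force: [4.7, 1.8, -3.2]
gripper_width: 59.1
```

```bash
python3 m.py
```

```text
15.6 q [-26.32   0.79  27.6  103.39  -0.34  75.62 -31.34] p [491.53 -52.25 235.72] yaw -32.69841650679377 zax [ 0. -0. -1.]
F [ 4.75  1.81 -3.19] M [ 0.49 -0.48  0.36]  w 59.09132279432366 tool delta to T [ 1.29 -3.49 -0.27]
[np.float64(0.3643594350124096), np.float64(0.3643594350124096), np.float64(0.3643594350124096)] 0.7392350770533085 -29.71898901576312
15.65 0.037 0.62 -31.53
15.7 -0.279 -0.67 -31.31
15.75 -0.241 -0.08 -31.23
15.8 -0.264 0.17 -31.22
```

Request:
move_arm --deltas '[[[0,0,0,0,0,3],[0,0,0,0,0,6],[0,0,0,0,0,9],[0,0,0,0,0,12],[0,0,0,0,0,15],[0,0,0,0,0,18],[0,0,0,0,0,21],[0,0,0,0,0,24]]]'

```text
time: 16.6
position: [491.7, -52.4, 235.7]
ee_rot: [[0.552, -0.834, 0.005], [-0.834, -0.552, -0.001], [0.004, -0.004, -1.0]]
contact_force: [4.2, 1.1, -2.9]
gripper_width: 59.0
```

```bash
python3 m.py
```

```text
16.6 q [-26.49   0.79  27.79 103.4   -0.34  75.6  -55.13] p [491.71 -52.39 235.68] yaw -56.511882345305025 zax [ 0.01 -0.   -1.  ]
F [ 4.24  1.07 -2.9 ] M [ 0.45 -0.57  0.46]  w 59.00857706607654 tool delta to T [-0.45 -3.65 -0.31]
[np.float64(0.45801400122645597), np.float64(0.45801400122645597), np.float64(0.45801400122645597)] 0.6307530216872692 -29.84844307577673
16.65 0.197 0.48 -55.33
16.7 -0.117 -0.78 -55.12
16.75 -0.188 -0.25 -55.05
16.8 -0.036 0.09 -55.05
```

Request:
move_arm --deltas '[[[0,0,0,0,0,0],[0,0,0,0,0,0],[0,0,0,0,0,0],[0,0,0,0,0,0],[0,0,0,0,0,3],[0,0,0,0,0,6],[0,0,0,0,0,9],[0,0,0,0,0,11]]]'

```text
time: 17.6
position: [491.8, -52.5, 235.7]
ee_rot: [[0.383, -0.924, 0.006], [-0.924, -0.383, -0.001], [0.003, -0.005, -1.0]]
contact_force: [4.7, 1.0, -2.7]
gripper_width: 58.9
```

```bash
python3 m.py
```

```text
17.6 q [-26.56   0.78  27.87 103.4   -0.34  75.59 -66.11] p [491.77 -52.51 235.72] yaw -67.50527185187946 zax [ 0.01 -0.   -1.  ]
F [ 4.66  1.03 -2.7 ] M [ 0.44 -0.62  0.55]  w 58.87623138993158 tool delta to T [-1.27 -3.48 -0.27]
[np.float64(0.554575260608939), np.float64(0.554575260608939), np.float64(0.554575260608939)] -0.0782634923234582 -18.90567516321516
17.65 0.261 0.09 -66.21
17.7 -0.078 -0.58 -66.05
17.75 -0.028 -0.18 -65.99
17.8 -0.093 0.0 -65.98
```

Stiffness is now about 0.2 N m above the slack feel: 0.19 from the sprung-back readings, 0.26 from the moving one, and 0.20 from the angle turned. I'll release and lift clear.

Request:
move_arm --deltas '[[[0,0,0,0,0,0],[0,0,0,0,0,0],[0,0,0,0,0,0],[0,0,0,0,0,0],[0,0,0,0,0,0],[0,0,-5,0,0,0],[0,0,-15,0,0,0],[0,0,-30,0,0,0]]]' --hand 87

```text
time: 18.6
position: [491.3, -52.5, 266.3]
ee_rot: [[0.384, -0.923, 0.005], [-0.923, -0.384, -0.001], [0.002, -0.004, -1.0]]
contact_force: [-0.2, 0.4, -0.5]
gripper_width: 86.5
```

Request:
move_arm --deltas '[[[0,0,-15,0,0,0],[0,0,-30,0,0,0],[0,0,-45,0,0,0],[0,0,-60,0,0,0],[0,0,-75,0,0,0],[0,0,-85,0,0,0],[0,0,-90,0,0,0],[0,0,-90,0,0,0]]]'

```text
time: 19.4
position: [491.1, -52.5, 356.9]
ee_rot: [[0.384, -0.923, 0.006], [-0.923, -0.384, -0.001], [0.003, -0.005, -1.0]]
contact_force: [-0.2, 0.3, -0.2]
gripper_width: 87.1
```

Run:
```python
from s import *
st()
cv2.imwrite("pics/end.png",bot.grab_frame("side")[:,:,::-1])
```

```text
19.4 q [-27.17  -1.53  27.59  91.08   0.74  89.96 -66.98] p [491.09 -52.49 356.89] yaw -67.39660125315312 zax [ 0.01 -0.   -1.  ]
F [-0.23  0.31 -0.25] M [-0.07  0.2  -0.01]  w 87.14030953998943 tool delta to T [ -1.31  -3.5  120.9 ]
```

View pics/end.png

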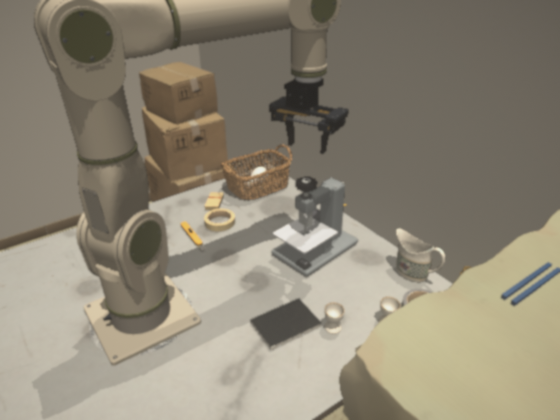

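The picture shows the gripper clear above the wheel, which is at (306,183). The tape (220,220), tags (214,200) and egg cups (334,315) and (390,308) have not moved.

```bash
python3 -c "from cell import bot; bot.finish_job()"
```

```text
the job is handed in; nothing more can be done
```

I wound the wheel about 250° clockwise in two grips, let go of it, lifted clear and handed the job in at about 19.5 s. I regripped once, because the first grip was a few mm off centre.

- **Slack:** the wheel felt even (about 0.28 N m while turning, −0.25 N m after the hand sprang back) for roughly the first 210°. After that it stiffened.
- **Final tension:** my readings of how much stiffer it got do not fully agree. All three fall inside the 0.14–0.28 window:

| How read | Above slack (N m) |
|---|---|
| After spring-back | about 0.19 |
| From the angle turned | about 0.20 |
| While moving | about 0.26 |

  The moving figure is a single noisy reading, and its last step was slower than the others, so I trust it least.

- **Other things on the bench:** the last picture shows the tape, tags and egg cups where they were, and the gripper is open and touching nothing. I did not check the blade or its hooks separately.

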